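# Set and tighten the loose collar on a ticket-roller shaft

### The arm

A 7-joint arm with a two-finger parallel gripper is mounted at the origin on the work surface. World frame = base frame: x ahead of the robot, y to its left, z up, the work surface at z = 0. Lengths are in m, angles in rad, forces in N, time in s.
With the tool pointing down it reaches from about 0.425 to 0.875 m from the base axis. Payload 4.7 kg.
Tool frame: the origin (TCP) lies between the finger pads; the fingertips stand 22 mm ahead of it and the grasp point (between the pads) lies 3 mm ahead of it; z points along the fingers, y is the line along which they close (so a half turn about z gives the same grasp; the last joint's range is limited). The gripper opens to 87 mm and grips with 3 to 60 N. Pads are 19 mm wide; open, the fingers measure 117 mm over their backs; the gripper's body (75 mm by 190 mm) begins 51 mm behind the grasp point.
Start: joints at [-1.3, 0.321, -0.07, 1.45, 0.023, 1.371, -0.057], TCP at [0.165, 0.629, 0.245] pointing down, gripper open.
Joint ranges: [-2.86, 2.86], [-0.3, 2.09], [-1.38, 1.24], [0.06, 2.45], [-1.56, 4.7], [0.09, 2.05], [-2.69, 2.69]. Speed limits (rad/s): [2.57, 2.57, 3.14, 3.14, 3.14, 3.14, 3.14].

### API

Orientations are given as a rotation vector (axis times angle).
In Python, from bench import ctrl gives the robot as it stands. The module is installed in compiled form; this text tells all that it offers.
- The arm moves only by the tool send_rows, never from a script. Its argument "motion" is a list of rows, each an object with "claw": the opening, from -1 (shut) to 1 (fully open); "slide": the shift along the tool's x, y, z in mm, a list of three; "delta_rot": the turn, a rotation vector about the tool's x, y, z in rad, a list of three. In form: [{"claw": claw, "slide": [x, y, z], "delta_rot": [ax, ay, az]}, ...]. A call has 1 to 5 rows; each row is the pose to reach, as a shift and turn from the pose commanded when the call began, along the tool's axes at that moment; what a row does not reach only later rows make up. A row lasts 1/10 s, in which the tool goes at most 50 mm and 8.59 degrees, less where a joint would pass 70% of its speed; a pose out of reach is approached as far as the arm can. A call with a gripper value outside its range is refused whole. The fingers move at their own pace and stop on an object; "grip_force" is the grip in N (left out, the last holds). Time passes only in rows, so rows that repeat a pose let the fingers close. It gives the time, the measured TCP pose, the force, the opening and the grip force at its end, in the units of the state.
- ctrl.get_state(): the state, without advancing time (a new reading comes with each control period).
- ctrl.get_image(name): name is "scene" or "top" or "wrist"; returns a dict with "color" (480x640x3 uint8, blue, green, red), "fx", "fy", "cx", "cy" (pixels), "pose" (4x4, takes a point from camera to world coordinates). Camera axes: x right, y down, z forward; pixel columns grow to the right and rows downward; lengths in m; the calibration is good to about 2 mm. The wrist camera is an equidistant fisheye: a pixel r from the principal point sees the ray r / f radians off the axis. A picture is of the moment at which its call begins. There is no depth.
- ctrl.close_job(): hands the job in; it is judged then, once.
The state is a dict: "time": time; "joint_positions": joint angles; "qd": joint speeds; "joint_torque": joint torques, N m; "position": TCP position; "tool_rot": TCP orientation; "ft_force": force on the tool from outside, world axes, zero at the start; "torque": the same for the moment, N m; "grip_width": opening from 0.0 (shut) to 1.0 (fully open); "grip_force": force on a finger pad.
Only numpy, scipy, OpenCV 4.12 (cv2) and the standard library are available. Lean on these libraries where they do the work, as an engineer would, in place of code of your own. Each camera call takes 0.05 s, during which the arm holds its last target. There are 200 camera calls.

### The job

On one of the two ticket-roller stands the shaft collar has slipped round, so its brass thumb screw leans over towards the robot; the other stand is finished. Turn the slipped collar until its thumb screw stands straight up over the flat on top of the shaft, and then tighten the thumb screw clockwise until it stops, leaving it upright.

Things in the scene. Friction and masses are not known exactly. Their poses are not given: they have to be found in the camera images.
- roller_stand: Fixed stand to work on: plate 70x190x8 mm, origin under its centre, x away from the robot (plus yaw), z up. Level 20 mm shaft along y, axis 70 mm above the origin, flat facing up. Mid-shaft: dark collar 40 mm across, 20 wide. Rubber rollers 34 mm across at y 37-59 mm either side; bearing blocks 14 mm thick, 86 high, at y +-75 mm. The finished stand: alike, screw upright and spade across the shaft.
- collar (a joint): Turn of the collar about the shaft, rad: 0 = thumb screw straight up over the flat, positive = leaning towards the stand's -x (towards the robot). Moves -0.9 to 0.9 by pushing on the screw head with about 2 N; friction holds it where it is left.
- thumb_screw (a joint): Turn of the thumb screw about its stem, rad: grows clockwise seen from the head, from 0 (slack) to a firm stop at 1.4 (tight). At 0 the spade is parallel to the shaft, its broad faces looking along the stand's x. It takes about 0.05 N m, stays where it is left and does not move along its stem.
- screw_head (a point): Point to pinch on the thumb screw's spade-shaped brass head: on the stem's axis, 50 mm from the shaft axis. Spade 10 mm thick (its own x), 24 mm wide (its own y), 28 mm tall, spanning 34 to 62 mm from the shaft axis; z runs along the stem, outwards from the shaft. Below it an 8 mm stem with a 16 mm shoulder.
Not all that is in view belongs to the job. What is shaped like the roller_stand but blue or orange is not meant.

How it is judged:
By the outcome, as a careful person would: the job done as asked, in the order asked, and still so for the second after the job is handed in, with the robot touching nothing.
It also fails if it takes over 32 s, if anything falls off the work surface, if the arm or the gripper's body presses on something with over 40 N, if the wrist force passes 120 N, or if a joint passes its speed limit or range.

## Working session

There is one attempt and no reset: what is moved stays moved. The work goes in short steps, Python scripts to look and compute and a tool call to move; the robot and the scene stay as the last step left them, time stands still between calls to the robot, and variables do not carry over. Pictures are saved under pics/ and viewed, at most 10 in all, crops included, and the job is handed in when it is done.

Besides the shell and the picture viewer there is one more tool, called after ">>>" by a JSON object that holds its "fn" and its "kwargs", one argument or row to a line. send_rows: Moves the arm, as the interface text tells. Its arguments: {"type":"object","properties":{"motion":{"type":"array","items":{"type":"object","properties":{"claw":{"type":"number"},"slide":{"type":"array","items":{"type":"number"}},"delta_rot":{"type":"array","items":{"type":"number"}}}}},"grip_force":{"type":"number"}},"required":["motion"]}

```bash
mkdir -p pics; python3 - <<'E'
from bench import ctrl
import cv2,pickle
d={}
for n in("scene","top"):
    i=ctrl.get_image(n);d[n]=i;cv2.imwrite(f"pics/{n}0.png",i["color"]);print(n,i["fx"],i["fy"],i["cx"],i["cy"],i["pose"].round(4).tolist())
pickle.dump(d,open("d0.pkl","wb"))
s=ctrl.get_state();print(s)
E
```

```text
scene 472.8327696979739 472.8327696979739 313.49483897195995 239.45016166672596 [[0.4807, 0.7432, -0.4653, 0.948], [0.8769, -0.4118, 0.2481, -0.1605], [-0.0072, -0.5273, -0.8497, 0.9794], [0.0, 0.0, 0.0, 1.0]]
top 529.9677528808253 529.9677528808253 318.5808571106527 239.01722937600707 [[0.0106, -0.993, 0.1176, 0.2941], [-0.9999, -0.0096, 0.0087, 0.1], [-0.0075, -0.1177, -0.993, 1.4262], [0.0, 0.0, 0.0, 1.0]]
{'time': 0.1, 'joint_positions': array([-1.29987056,  0.32174568, -0.07008511,  1.45154145,  0.02259794,
        1.37079779, -0.05693994]), 'qd': array([ 0.0002949 , -0.00145548, -0.00268923, -0.00417179, -0.00011938,
       -0.00107534,  0.00020657]), 'joint_torque': array([-3.32679947e-04, -4.92569983e+01, -4.05881815e-01, -3.13399744e+01,
       -6.41364092e-02,  3.93786735e-02,  5.77580454e-05]), 'position': array([0.16503657, 0.62823143, 0.24357872]), 'tool_rot': array([-4.02315878e-01, -3.11559518e+00,  2.67125287e-03]), 'ft_force': array([ 0.3751012 , -0.46180454,  0.3789702 ]), 'torque': array([0.03420228, 0.06448633, 0.02347805]), 'grip_force': 0.0, 'grip_width': 0.999678126531236}
```

View pics/scene0.png

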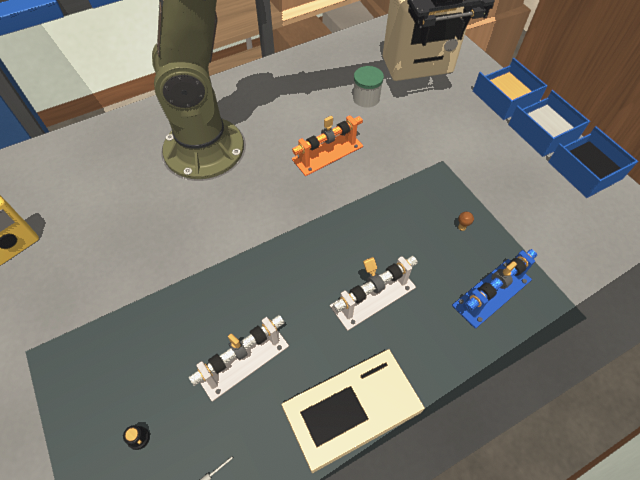

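View pics/top0.png

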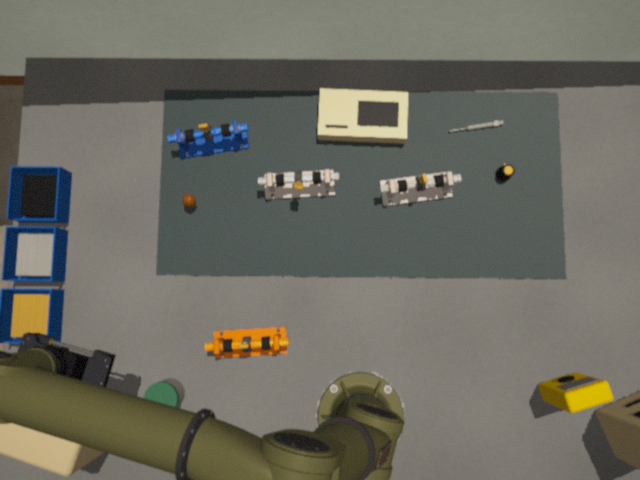

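The scene and top views show two pale stands: A at top (298,184) / scene (375,290), and B at top (420,188) / scene (240,355). Blue and orange ones are decoys. A's brass head leans towards the robot, while B's looks upright. I'll confirm this in an enlarged crop.

```bash
python3 - <<'E'
import pickle,cv2,numpy as np
d=pickle.load(open("d0.pkl","rb"))
t=d["top"]["color"];s=d["scene"]["color"]
a=cv2.resize(t[155:215,250:350],(800,480)[:2],interpolation=cv2.INTER_CUBIC)
b=cv2.resize(t[160:220,370:470],(800,480),interpolation=cv2.INTER_CUBIC)
c=cv2.resize(s[245:335,320:430],None,fx=3.6,fy=3.2,interpolation=cv2.INTER_CUBIC)
e=cv2.resize(s[310:400,185:295],None,fx=3.6,fy=3.2,interpolation=cv2.INTER_CUBIC)
print(c.shape)
cv2.imwrite("pics/c1.png",np.vstack([np.hstack([cv2.resize(a,(396,288)),cv2.resize(b,(396,288))]),np.hstack([c,e])]))
cv2.imwrite("pics/c2.png",a)
E
```

```text
(288, 396, 3)
```

View pics/c1.png

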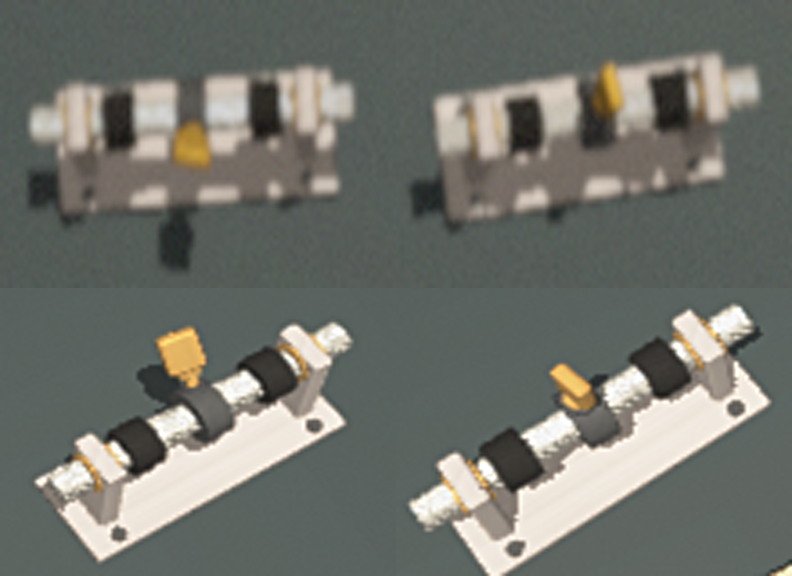

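View pics/c2.png

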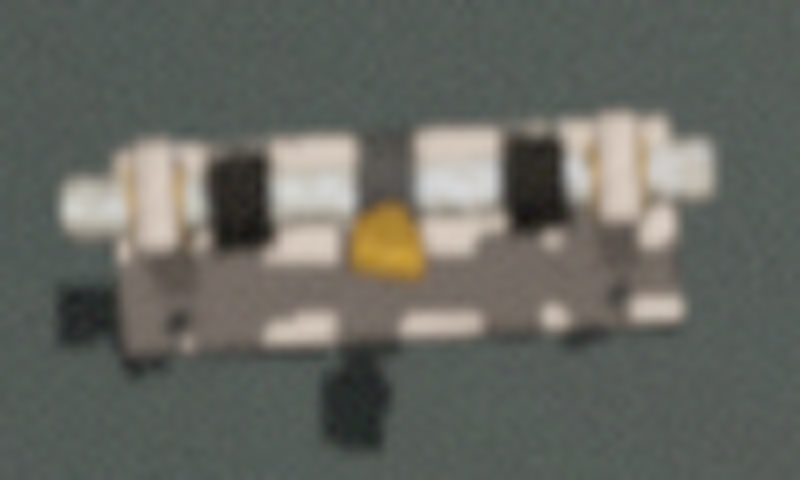

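A is the slipped one: its brass head hangs off the shaft towards the robot, about (298,185) in top, with the spade roughly parallel to the shaft. B's stands up with the spade across the shaft, so it is finished. Next I triangulate A.

```bash
cat >h.py <<'E'
import numpy as np
def ray(i,p):
    R=i["pose"][:3,:3];v=R@[(p[0]-i["cx"])/i["fx"],(p[1]-i["cy"])/i["fy"],1];return i["pose"][:3,3],v/np.linalg.norm(v)
def atz(i,p,z):
    o,v=ray(i,p);return o+v*(z-o[2])/v[2]
def tri(a,pa,b,pb):
    o,v=ray(a,pa);q,w=ray(b,pb)
    k=np.linalg.lstsq(np.c_[v,-w],q-o,rcond=None)[0];x,y=o+k[0]*v,q+k[1]*w;return (x+y)/2,np.linalg.norm(x-y)
E
python3 - <<'E'
import pickle,numpy as np
from h import *
from scipy.spatial.transform import Rotation as R
from bench import ctrl
d=pickle.load(open("d0.pkl","rb"));t,s=d["top"],d["scene"]
T=lambda x,y:(250+x/8-.44,155+y/8-.44); S=lambda x,y:(320+x/3.6-.36,245+(y-288)/3.2-.34)
P={k:atz(t,T(*v),.07) for k,v in dict(L=(62,207),Rr=(715,168),c=(386,188)).items()}
Q={k:atz(s,S(*v),.07) for k,v in dict(L=(66,482),Rr=(338,338),c=(207,413)).items()}
for k in P: print(k,P[k].round(4),Q[k].round(4))
for n,(p,q) in dict(L=((62,207),(66,482)),Rr=((715,168),(338,338)),c=((386,188),(207,413)),head=((390,240),(182,353))).items(): 
    x,e=tri(t,T(*p),s,S(*q));print(n,x.round(4),e.round(4))
for D in(P,Q):
    v=D["L"]-D["Rr"];print("shaft dir yaw",np.arctan2(v[1],v[0]),np.linalg.norm(v))
st=ctrl.get_state();print(R.from_rotvec(st["tool_rot"]).as_matrix().round(3))
E
```

```text
L [0.6074 0.2736 0.07  ] [0.6161 0.072  0.07  ]
Rr [0.6223 0.0604 0.07  ] [0.6039 0.2715 0.07  ]
c [0.6147 0.1678 0.07  ] [0.6135 0.1704 0.07  ]
L [ 0.6017  0.1887 -0.0076] 0.1924
Rr [0.6284 0.1234 0.2498] 0.151
c [0.6143 0.1684 0.0733] 0.0018
head [0.5871 0.1642 0.1166] 0.0005
shaft dir yaw 1.6404894988344163 0.21370539383031747
shaft dir yaw -1.509316667018697 0.19989773483345746
[[-0.967  0.254 -0.   ]
 [ 0.254  0.967 -0.002]
 [-0.    -0.002 -1.   ]]
```

>>> {"fn": "send_rows", "kwargs": {
  "motion": [
    {"claw": 1,"slide": [-40,-24,0],"delta_rot": [0,0,0.1]},
    {"claw": 1,"slide": [-80,-48,0],"delta_rot": [0,0,0.2]},
    {"claw": 1,"slide": [-120,-72,0],"delta_rot": [0,0,0.3]},
    {"claw": 1,"slide": [-160,-96,0],"delta_rot": [0,0,0.4]},
    {"claw": 1,"slide": [-200,-120,0],"delta_rot": [0,0,0.5]}
  ],
  "grip_force": 15
}}

```text
time: 0.6
position: [0.3291, 0.4601, 0.2442]
tool_rot: [-1.166, -2.917, 0.001]
ft_force: [0.7, -0.6, -0.0]
grip_width: 0.998
grip_force: 0.0
```

```bash
cat >g.py <<'E'
import sys,numpy as np
from scipy.spatial.transform import Rotation as R
from bench import ctrl
# args: target x y z, azimuth of tool y (vertical tool); prints slide mm and delta_rot
def go(x,y,z,az):
    s=ctrl.get_state();A=R.from_rotvec(s["tool_rot"])
    yv=np.array([np.cos(az),np.sin(az),0]);zv=np.array([0,0,-1.]);B=R.from_matrix(np.c_[np.cross(yv,zv),yv,zv])
    print("t",s["time"],"pos",s["position"].round(4),"slide",(1e3*A.inv().apply(np.array([x,y,z])-s["position"])).round(1),"rot",(A.inv()*B).as_rotvec().round(3),"F",s["ft_force"].round(1),"M",s["torque"].round(2),"w",round(s["grip_width"],3),s["grip_force"],"q",s["joint_positions"].round(2))
if __name__=="__main__": go(*map(float,sys.argv[1:]))
E
python3 g.py .611 .169 .245 .066
```

```text
t 0.6 pos [0.3291 0.4601 0.2442] slide [-404.9  -16.4   -0.7] rot [-0.     0.     0.744] F [ 0.7 -0.6 -0. ] M [-0.01 -0.07 -0.04] w 0.998 0.0 q [-1.09  0.14  0.1   1.67 -0.02  1.33 -0.17]
```

>>> {"fn": "send_rows", "kwargs": {
  "motion": [
    {"claw": 1,"slide": [-45,-2,0],"delta_rot": [0,0,0.1]},
    {"claw": 1,"slide": [-90,-4,0],"delta_rot": [0,0,0.2]},
    {"claw": 1,"slide": [-135,-6,0],"delta_rot": [0,0,0.3]},
    {"claw": 1,"slide": [-180,-8,0],"delta_rot": [0,0,0.4]},
    {"claw": 1,"slide": [-225,-10,0],"delta_rot": [0,0,0.5]}
  ]
}}

```text
time: 1.1
position: [0.4856, 0.2985, 0.2443]
tool_rot: [-1.852, -2.538, 0.0]
ft_force: [0.7, 0.5, 0.4]
grip_width: 1.001
grip_force: 0.0
```

```bash
python3 g.py .611 .169 .245 .066
```

```text
t 1.1 pos [0.4856 0.2985 0.2443] slide [-161.6   79.9   -0.7] rot [-0.    -0.     0.244] F [0.7 0.5 0.4] M [-0.03 -0.02 -0.  ] w 1.001 0.0 q [-0.87  0.15  0.31  1.67 -0.05  1.33 -0.25]
```

>>> {"fn": "send_rows", "kwargs": {
  "motion": [
    {"claw": 1,"slide": [-40,20,0],"delta_rot": [0,0,0.06]},
    {"claw": 1,"slide": [-80,40,0],"delta_rot": [0,0,0.12]},
    {"claw": 1,"slide": [-120,60,0],"delta_rot": [0,0,0.18]},
    {"claw": 1,"slide": [-162,80,0],"delta_rot": [0,0,0.244]},
    {"claw": 1,"slide": [-162,80,0],"delta_rot": [0,0,0.244]}
  ]
}}

```text
time: 1.6
position: [0.6145, 0.162, 0.244]
tool_rot: [2.153, 2.281, -0.005]
ft_force: [-0.0, -1.6, -0.6]
grip_width: 1.006
grip_force: 0.0
```

```bash
python3 g.py .611 .169 .123 .066; python3 - <<'E'
from bench import ctrl
import cv2,pickle
i=ctrl.get_image("wrist");pickle.dump(i,open("w1.pkl","wb"));cv2.imwrite("pics/w1.png",i["color"]);print(i["fx"],i["cx"],i["cy"],i["pose"].round(4).tolist())
E
```

```text
t 1.6 pos [0.6145 0.162  0.244 ] slide [  7.9  -3.3 120.9] rot [ 0.002  0.006 -0.008] F [-0.  -1.6 -0.6] M [-0.14  0.06  0.06] w 1.006 0.0 q [-0.66  0.3   0.45  1.51 -0.13  1.36 -0.15]
371.64829954431775 318.91818452827397 241.8743049402488 [[0.9983, 0.0549, 0.0171, 0.6097], [0.0575, -0.961, -0.2706, 0.2372], [0.0016, 0.2712, -0.9625, 0.3832], [0.0, 0.0, 0.0, 1.0]]
```

View pics/w1.png

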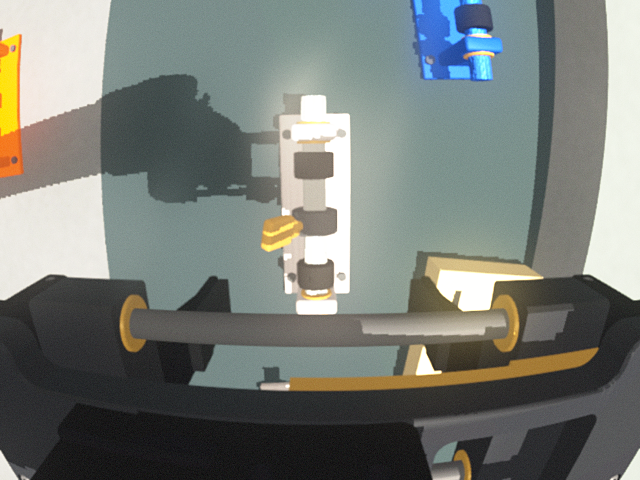

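The wrist view shows A's shaft running vertically at column ~315, with the collar at (316,221) and the spade leaning left (towards the robot) at (281,233). I'll compare that with the stand estimate.

```bash
cat >>h.py <<'E'
def fish(i,p):
    u=np.array([p[0]-i["cx"],p[1]-i["cy"]])/i["fx"];r=np.hypot(*u);v=np.r_[np.sin(r)*u/max(r,1e-9),np.cos(r)]
    return i["pose"][:3,3],i["pose"][:3,:3]@v
def fz(i,p,z):
    o,v=fish(i,p);return o+v*(z-o[2])/v[2]
E
python3 - <<'E'
import pickle
from h import *
i=pickle.load(open("w1.pkl","rb"));
for n,p,z in(("top end",(313.5,105),.07),("bot",(316.5,305),.07),("collar",(316,222),.08),("shaft hi",(314,190),.07),("shaft lo",(316,250),.07),("plateTL",(280,114),.008),("plateTR",(350,114),.008),("BL",(283,293),.008),("BR",(350,293),.008),("head",(281,233),.115)): print(n,fz(i,p,z).round(4))
E
python3 g.py .611 .169 .123 .066
```

```text
top end [0.604  0.2663 0.07  ]
bot [0.6165 0.0881 0.07  ]
collar [0.6117 0.169  0.08  ]
shaft hi [0.6085 0.1945 0.07  ]
shaft lo [0.6131 0.1415 0.07  ]
plateTL [0.5701 0.2615 0.008 ]
plateTR [0.6396 0.2653 0.008 ]
BL [0.5802 0.071  0.008 ]
BR [0.6539 0.0752 0.008 ]
head [0.5858 0.167  0.115 ]
t 1.65 pos [0.6126 0.166  0.2438] slide [  3.4  -1.3 120.8] rot [-0.     0.003 -0.003] F [-0.5  0.6 -1.6] M [-0.03  0.11  0.03] w 0.999 0.0 q [-0.67  0.3   0.45  1.51 -0.13  1.36 -0.15]
```

>>> {"fn": "send_rows", "kwargs": {
  "motion": [
    {"claw": 1,"slide": [0,0,20],"delta_rot": [0,0,0]},
    {"claw": 1,"slide": [0,0,40],"delta_rot": [0,0,0]},
    {"claw": 1,"slide": [0,0,40],"delta_rot": [0,0,0]},
    {"claw": 1,"slide": [0,0,40],"delta_rot": [0,0,0]}
  ]
}}

```text
time: 2.05
position: [0.6102, 0.1719, 0.2045]
tool_rot: [-2.14, -2.299, 0.001]
ft_force: [-0.3, -0.8, 0.8]
grip_width: 0.999
grip_force: 0.0
```

```bash
python3 g.py .611 .169 .123 .066
```

```text
t 2.05 pos [0.6102 0.1719 0.2045] slide [-3.   0.7 81.5] rot [-0.001 -0.     0.006] F [-0.3 -0.8  0.8] M [-0.04  0.02 -0.01] w 0.999 0.0 q [-0.67  0.32  0.44  1.56 -0.14  1.29 -0.14]
```

>>> {"fn": "send_rows", "kwargs": {
  "motion": [
    {"claw": 1,"slide": [-3,0,25],"delta_rot": [0,0,0.006]},
    {"claw": 1,"slide": [-3,0,50],"delta_rot": [0,0,0.006]},
    {"claw": 1,"slide": [-3,0,70],"delta_rot": [0,0,0.006]},
    {"claw": 1,"slide": [-3,0,81],"delta_rot": [0,0,0.006]},
    {"claw": 1,"slide": [-3,0,81],"delta_rot": [0,0,0.006]}
  ]
}}

```text
time: 2.55
position: [0.6105, 0.1681, 0.123]
tool_rot: [-2.148, -2.292, 0.002]
ft_force: [0.7, -0.1, 0.3]
grip_width: 1.004
grip_force: 0.0
```

```bash
python3 g.py .613 .169 .123 .066
```

```text
t 2.55 pos [0.6105 0.1681 0.123 ] slide [ 0.7  2.5 -0. ] rot [-0.002  0.    -0.001] F [ 0.7 -0.1  0.3] M [-0.12  0.02 -0.  ] w 1.004 0.0 q [-0.65  0.39  0.43  1.65 -0.17  1.14 -0.12]
```

>>> {"fn": "send_rows", "kwargs": {
  "motion": [
    {"claw": 0.3,"slide": [0,1,0],"delta_rot": [0,0,0]},
    {"claw": 0.0,"slide": [0,2.5,0],"delta_rot": [0,0,0]},
    {"claw": -0.3,"slide": [0,2.5,0],"delta_rot": [0,0,0]},
    {"claw": -0.5,"slide": [0,2.5,0],"delta_rot": [0,0,0]},
    {"claw": -0.5,"slide": [0,2.5,0],"delta_rot": [0,0,0]}
  ],
  "grip_force": 15
}}

```text
time: 3.05
position: [0.6139, 0.1683, 0.1242]
tool_rot: [2.149, 2.292, 0.002]
ft_force: [-3.2, 1.6, 1.9]
grip_width: 0.635
grip_force: 1.2
```

```bash
python3 g.py .613 .169 .123 .066
```

```text
t 3.05 pos [0.6139 0.1683 0.1242] slide [ 0.8 -0.9  1.2] rot [ 0.001 -0.001 -0.002] F [-3.2  1.6  1.9] M [ 0.04  0.6  -0.02] w 0.635 1.2315432537798188 q [-0.65  0.39  0.43  1.65 -0.17  1.14 -0.11]
```

Contact and pushing; continue closing.

>>> {"fn": "send_rows", "kwargs": {
  "motion": [
    {"claw": -0.5,"slide": [0,0,0],"delta_rot": [0,0,0]},
    {"claw": -0.6,"slide": [0,0,0],"delta_rot": [0,0,0]},
    {"claw": -0.9,"slide": [0,0,0],"delta_rot": [0,0,0]},
    {"claw": -1,"slide": [0,0,0],"delta_rot": [0,0,0]},
    {"claw": -1,"slide": [0,0,0],"delta_rot": [0,0,0]}
  ]
}}

```text
time: 3.55
position: [0.6135, 0.1679, 0.1236]
tool_rot: [-2.149, -2.291, 0.0]
ft_force: [-2.7, 1.0, 2.5]
grip_width: 0.171
grip_force: 1.6
```

>>> {"fn": "send_rows", "kwargs": {
  "motion": [
    {"claw": -1,"slide": [0,0,0],"delta_rot": [0,0,0]},
    {"claw": -1,"slide": [0,0,0],"delta_rot": [0,0,0]},
    {"claw": -1,"slide": [0,0,0],"delta_rot": [0,0,0]},
    {"claw": -1,"slide": [0,0,0],"delta_rot": [0,0,0]},
    {"claw": -1,"slide": [0,0,0],"delta_rot": [0,0,0]}
  ]
}}

```text
time: 4.05
position: [0.6132, 0.1675, 0.1235]
tool_rot: [-2.149, -2.291, 0.002]
ft_force: [-5.5, -0.9, 2.6]
grip_width: 0.118
grip_force: 14.9
```

```bash
python3 g.py .613 .169 .123 .066
```

```text
t 4.05 pos [0.6132 0.1675 0.1235] slide [ 1.5 -0.1  0.5] rot [-0.001  0.    -0.002] F [-5.5 -0.9  2.6] M [-0.45  1.39 -0.06] w 0.118 14.852271427516825 q [-0.65  0.39  0.43  1.65 -0.17  1.14 -0.11]
```

>>> {"fn": "send_rows", "kwargs": {
  "motion": [
    {"claw": 0,"slide": [0,0,0],"delta_rot": [0,0,0]},
    {"claw": 0,"slide": [0,0,0],"delta_rot": [0,0,0]},
    {"claw": 0,"slide": [0,0,-45],"delta_rot": [0,0,0]},
    {"claw": 0,"slide": [0,0,-90],"delta_rot": [0,0,0]},
    {"claw": 0,"slide": [0,0,-120],"delta_rot": [0,0,0]}
  ]
}}

```text
time: 4.55
position: [0.6157, 0.1681, 0.2472]
tool_rot: [2.147, 2.289, 0.009]
ft_force: [0.2, -0.3, 0.4]
grip_width: 0.464
grip_force: 0.0
```

>>> {"fn": "send_rows", "kwargs": {
  "motion": [
    {"claw": 0,"slide": [0,0,0],"delta_rot": [0,0,0]},
    {"claw": 0,"slide": [0,0,0],"delta_rot": [0,0,0]},
    {"claw": 0,"slide": [0,0,0],"delta_rot": [0,0,0]}
  ]
}}

```text
time: 4.85
position: [0.6133, 0.1679, 0.2421]
tool_rot: [-2.149, -2.291, 0.002]
ft_force: [-0.5, 0.1, 0.1]
grip_width: 0.501
grip_force: 0.0
```

```bash
python3 g.py .613 .169 .123 .066; python3 - <<'E'
from bench import ctrl
import cv2,pickle,numpy as np
d={n:ctrl.get_image(n) for n in("wrist","scene","top")};pickle.dump(d,open("d2.pkl","wb"))
w=cv2.resize(d["wrist"]["color"][90:320,250:390],(350,575),interpolation=cv2.INTER_CUBIC)
s=cv2.resize(d["scene"]["color"][245:335,320:430],(440,360),interpolation=cv2.INTER_CUBIC)
o=np.zeros((575,790,3),np.uint8);o[:,:350]=w;o[:360,350:]=s
t=cv2.resize(d["top"]["color"][155:215,250:350],(350,210),interpolation=cv2.INTER_CUBIC);o[362:572,350:700]=t
cv2.imwrite("pics/v2.png",o)
E
```

```text
t 4.85 pos [0.6133 0.1679 0.2421] slide [ 1.200e+00 -1.000e-01  1.191e+02] rot [-0.001  0.    -0.002] F [-0.5  0.1  0.1] M [-0.06  0.04  0.01] w 0.501 0.0 q [-0.67  0.31  0.45  1.51 -0.13  1.36 -0.14]
```

View pics/v2.png

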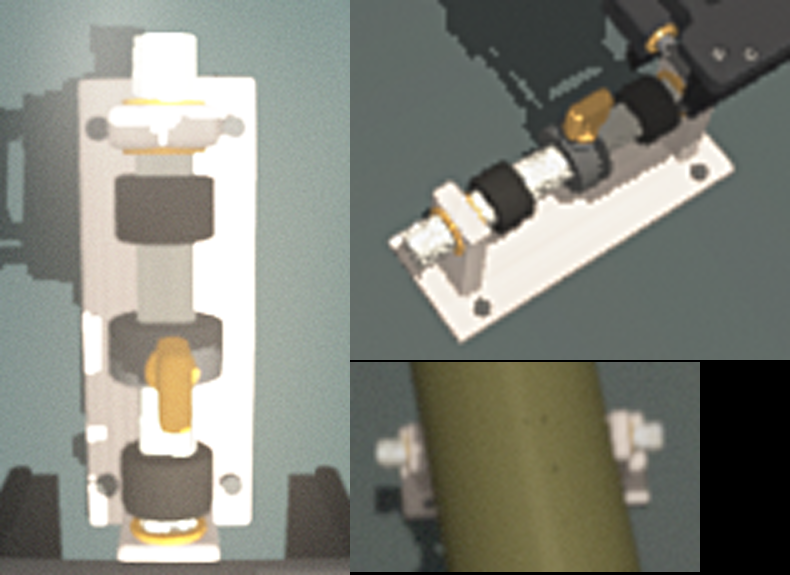

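The spade is now near vertical and parallel to the shaft: wrist crop (175,390), collar centre column about 166. I'll quantify the residual lean by projecting the model.

```bash
cat >>h.py <<'E'
def fproj(i,P):
    q=i["pose"][:3,:3].T@(np.asarray(P)-i["pose"][:3,3]);r=np.hypot(q[0],q[1]);a=np.arctan2(r,q[2]);return np.array([i["cx"],i["cy"]])+i["fx"]*a*q[:2]/r
E
python3 - <<'E'
import pickle
from h import *
d=pickle.load(open("d2.pkl","rb"));i=d["wrist"];print(i["pose"][:3,3])
C=lambda x,y:(250+x/2.5-.3,90+y/2.5-.3)
for n,p,z in(("endT",(164,65),.07),("shaft",(164,270),.07),("shaft2",(166.5,400),.07),("endB",(168,555),.07),("PTL",(79,82),.008),("PTR",(256,80),.008),("PBL",(90,523),.008),("PBR",(250,523),.008),("rol1",(164.5,208),.07),("rol2",(166.5,482),.07),("collar",(166,350),.07)):print(n,fz(i,C(*p),z).round(4))
yaw=.064;ex=np.array([np.cos(yaw),np.sin(yaw),0]);ey=np.array([-ex[1],ex[0],0]);o=np.array([.612,.1685,.07])
for l in(0,-.05,-.1):
    rad=np.array([0,0,1])*np.cos(l)-ex*np.sin(l)
    print(l,[((fproj(i,o+rad*h+ey*b)-[250,90])*2.5).round(0).tolist() for h,b in((10,0),(34,.0),(34,12),(62,12),(62,-12),(50,0)) for h,b in[(h/1e3,b/1e3)]])
E
```

```text
[0.60842361 0.24225837 0.38181421]
endT [0.6037 0.264  0.07  ]
shaft [0.608  0.1949 0.07  ]
shaft2 [0.6117 0.1491 0.07  ]
endB [0.616  0.0891 0.07  ]
PTL [0.5694 0.2597 0.008 ]
PTR [0.6395 0.2649 0.008 ]
PBL [0.5822 0.0719 0.008 ]
PBR [0.6526 0.0765 0.008 ]
rol1 [0.6069 0.216  0.07  ]
rol2 [0.6136 0.1183 0.07  ]
collar [0.6104 0.1671 0.07  ]
0 [[170.0, 352.0], [170.0, 371.0], [170.0, 333.0], [169.0, 355.0], [169.0, 437.0], [169.0, 385.0]]
-0.05 [[171.0, 352.0], [175.0, 371.0], [175.0, 333.0], [180.0, 355.0], [180.0, 437.0], [178.0, 385.0]]
-0.1 [[173.0, 352.0], [181.0, 371.0], [181.0, 333.0], [191.0, 355.0], [191.0, 437.0], [186.0, 385.0]]
```

```bash
python3 - <<'E'
import pickle,cv2
d=pickle.load(open("d2.pkl","rb"));c=d["wrist"]["color"][210:285,280:360]
cv2.imwrite("pics/v3.png",cv2.resize(c,(640,600),interpolation=cv2.INTER_CUBIC))
E
```

```text
(no output)
```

View pics/v3.png

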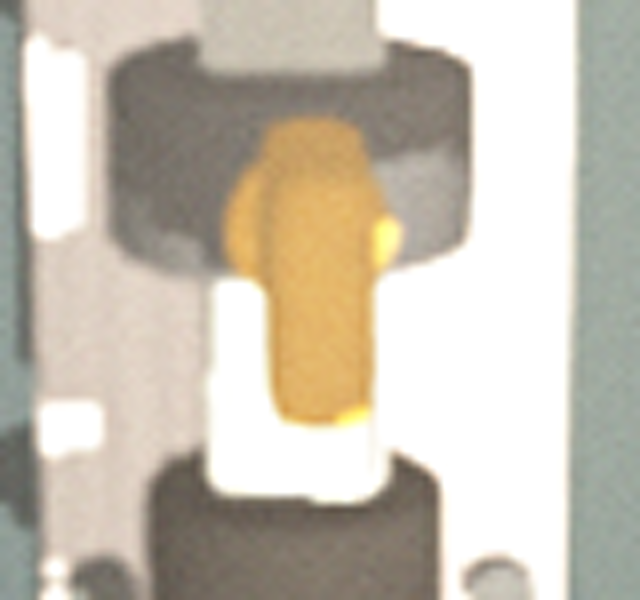

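The spade top centre is at v3 (319,~300), against a shaft line at ~293. That means it went about 0.05 rad past upright, and the shaft sits at x≈0.6107 in tool terms, which also matches the -5.5 N. I'll regrasp 2.5 mm nearer the robot.

>>> {"fn": "send_rows", "kwargs": {
  "motion": [
    {"claw": 0,"slide": [0,-2.5,40],"delta_rot": [0,0,0]},
    {"claw": 0,"slide": [0,-2.5,80],"delta_rot": [0,0,0]},
    {"claw": 0,"slide": [0,-2.5,110],"delta_rot": [0,0,0]},
    {"claw": 0,"slide": [0,-2.5,119],"delta_rot": [0,0,0]},
    {"claw": 0,"slide": [0,-2.5,119],"delta_rot": [0,0,0]}
  ]
}}

```text
time: 5.5
position: [0.6101, 0.1674, 0.1228]
tool_rot: [-2.148, -2.29, 0.005]
ft_force: [0.5, -0.2, 0.8]
grip_width: 0.496
grip_force: 0.0
```

>>> {"fn": "send_rows", "kwargs": {
  "motion": [
    {"claw": -0.4,"slide": [0,0,0],"delta_rot": [0,0,0]},
    {"claw": -0.7,"slide": [0,0,0],"delta_rot": [0,0,0]},
    {"claw": -1,"slide": [0,0,0],"delta_rot": [0,0,0]},
    {"claw": -1,"slide": [0,0,0],"delta_rot": [0,0,0]},
    {"claw": -1,"slide": [0,0,0],"delta_rot": [0,0,0]}
  ],
  "grip_force": 15
}}

```text
time: 6.0
position: [0.6118, 0.1679, 0.1253]
tool_rot: [2.149, 2.291, 0.003]
ft_force: [2.2, 0.2, 0.5]
grip_width: 0.132
grip_force: 1.1
```

>>> {"fn": "send_rows", "kwargs": {
  "motion": [
    {"claw": -1,"slide": [0,0,0],"delta_rot": [0,0,0]},
    {"claw": -1,"slide": [0,0,0],"delta_rot": [0,0,0]},
    {"claw": -1,"slide": [0,0,0],"delta_rot": [0,0,0]}
  ]
}}

```text
time: 6.3
position: [0.6116, 0.1678, 0.1253]
tool_rot: [2.149, 2.291, 0.002]
ft_force: [0.5, -0.4, 5.2]
grip_width: 0.115
grip_force: 15.0
```

```bash
python3 g.py .6107 .1685 .123 .066
```

```text
t 6.3 pos [0.6116 0.1678 0.1253] slide [ 0.7 -0.8  2.3] rot [ 0.001 -0.    -0.002] F [ 0.5 -0.4  5.2] M [-0.05  0.21 -0.06] w 0.115 15.000327453017235 q [-0.65  0.39  0.43  1.65 -0.17  1.14 -0.12]
```

>>> {"fn": "send_rows", "kwargs": {
  "motion": [
    {"claw": -1,"slide": [0,0,0],"delta_rot": [0,0,0]},
    {"claw": -1,"slide": [0,0,0],"delta_rot": [0,0,0.1]},
    {"claw": -1,"slide": [0,0,0],"delta_rot": [0,0,0.2]},
    {"claw": -1,"slide": [0,0,0],"delta_rot": [0,0,0.3]},
    {"claw": -1,"slide": [0,0,0],"delta_rot": [0,0,0.4]}
  ],
  "grip_force": 25
}}

```text
time: 6.8
position: [0.6118, 0.1677, 0.1253]
tool_rot: [2.565, 1.813, 0.002]
ft_force: [-0.2, 0.5, 5.0]
grip_width: 0.111
grip_force: 25.0
```

```bash
python3 g.py .6116 .1678 .125 .066
```

```text
t 6.8 pos [0.6118 0.1677 0.1253] slide [ 0.  -0.2  0.3] rot [ 0.001 -0.001 -0.406] F [-0.2  0.5  5. ] M [-0.22  0.04  0.06] w 0.111 24.997483072802424 q [-0.71  0.39  0.5   1.65 -0.2   1.14 -0.5 ]
```

>>> {"fn": "send_rows", "kwargs": {
  "motion": [
    {"claw": -1,"slide": [0,0,0],"delta_rot": [0,0,0.1]},
    {"claw": -1,"slide": [0,0,0],"delta_rot": [0,0,0.2]},
    {"claw": -1,"slide": [0,0,0],"delta_rot": [0,0,0.3]},
    {"claw": -1,"slide": [0,0,0],"delta_rot": [0,0,0.4]},
    {"claw": -1,"slide": [0,0,0],"delta_rot": [0,0,0.5]}
  ]
}}

```text
time: 7.3
position: [0.612, 0.1674, 0.1253]
tool_rot: [2.933, 1.122, 0.003]
ft_force: [0.2, -0.6, 4.4]
grip_width: 0.112
grip_force: 25.0
```

>>> {"fn": "send_rows", "kwargs": {
  "motion": [
    {"claw": -1,"slide": [0,0,0],"delta_rot": [0,0,0.1]},
    {"claw": -1,"slide": [0,0,0],"delta_rot": [0,0,0.2]},
    {"claw": -1,"slide": [0,0,0],"delta_rot": [0,0,0.3]},
    {"claw": -1,"slide": [0,0,0],"delta_rot": [0,0,0.4]},
    {"claw": -1,"slide": [0,0,0],"delta_rot": [0,0,0.45]}
  ]
}}

```text
time: 7.8
position: [0.6121, 0.167, 0.1253]
tool_rot: [3.109, 0.441, 0.003]
ft_force: [1.2, -2.0, 4.5]
grip_width: 0.11
grip_force: 25.0
```

```bash
python3 g.py .6116 .1678 .125 .066
```

```text
t 7.8 pos [0.6121 0.167  0.1253] slide [-0.3 -0.9  0.3] rot [ 2.000e-03 -1.000e-03 -1.355e+00] F [ 1.2 -2.   4.5] M [-0.41 -0.04  0.09] w 0.11 25.00002371845767 q [-0.84  0.43  0.67  1.66 -0.28  1.16 -1.38]
```

>>> {"fn": "send_rows", "kwargs": {
  "motion": [
    {"claw": -1,"slide": [0,0,0],"delta_rot": [0,0,0.04]},
    {"claw": -1,"slide": [0,0,0],"delta_rot": [0,0,0.08]},
    {"claw": -1,"slide": [0,0,0],"delta_rot": [0,0,0.08]},
    {"claw": -1,"slide": [0,0,0],"delta_rot": [0,0,0.08]}
  ]
}}

```text
time: 8.2
position: [0.612, 0.1669, 0.1253]
tool_rot: [3.124, 0.323, 0.003]
ft_force: [0.6, -1.2, 6.0]
grip_width: 0.115
grip_force: 25.0
```

```bash
python3 g.py .6116 .1678 .125 .066
```

```text
t 8.2 pos [0.612  0.1669 0.1253] slide [-0.2 -0.9  0.3] rot [ 0.002 -0.    -1.431] F [ 0.6 -1.2  6. ] M [-0.56 -0.05  0.46] w 0.115 25.001025865785778 q [-0.85  0.43  0.69  1.66 -0.29  1.16 -1.45]
```

The stop was felt: Mz went from 0.09 to 0.46 N m at 1.43 rad of tool turn. Release, lift and check.

>>> {"fn": "send_rows", "kwargs": {
  "motion": [
    {"claw": -0.3,"slide": [0,0,0],"delta_rot": [0,0,0]},
    {"claw": -0.2,"slide": [0,0,0],"delta_rot": [0,0,0]},
    {"claw": -0.2,"slide": [0,0,-40],"delta_rot": [0,0,0]},
    {"claw": -0.2,"slide": [0,0,-80],"delta_rot": [0,0,0]},
    {"claw": -0.2,"slide": [0,0,-120],"delta_rot": [0,0,0]}
  ]
}}

```text
time: 8.7
position: [0.6102, 0.168, 0.2449]
tool_rot: [3.125, 0.321, -0.003]
ft_force: [0.7, 0.5, -0.8]
grip_width: 0.385
grip_force: 0.0
```

>>> {"fn": "send_rows", "kwargs": {
  "motion": [
    {"claw": -0.2,"slide": [0,0,0],"delta_rot": [0,0,-0.14]},
    {"claw": -0.2,"slide": [0,0,0],"delta_rot": [0,0,-0.28]},
    {"claw": -0.2,"slide": [0,0,0],"delta_rot": [0,0,-0.42]},
    {"claw": -0.2,"slide": [0,0,0],"delta_rot": [0,0,-0.56]},
    {"claw": -0.2,"slide": [0,0,0],"delta_rot": [0,0,-0.7]}
  ]
}}

```text
time: 9.2
position: [0.6104, 0.1681, 0.2436]
tool_rot: [-2.821, -1.382, 0.002]
ft_force: [-0.4, -0.5, -0.0]
grip_width: 0.4
grip_force: 0.0
```

>>> {"fn": "send_rows", "kwargs": {
  "motion": [
    {"claw": -0.2,"slide": [0,0,0],"delta_rot": [0,0,-0.14]},
    {"claw": -0.2,"slide": [0,0,0],"delta_rot": [0,0,-0.28]},
    {"claw": -0.2,"slide": [0,0,0],"delta_rot": [0,0,-0.42]},
    {"claw": -0.2,"slide": [0,0,0],"delta_rot": [0,0,-0.56]},
    {"claw": -0.2,"slide": [0,0,0],"delta_rot": [0,0,-0.73]}
  ]
}}

```text
time: 9.7
position: [0.6104, 0.1681, 0.2436]
tool_rot: [-2.164, -2.276, 0.002]
ft_force: [-0.3, -0.2, -0.6]
grip_width: 0.4
grip_force: 0.0
```

>>> {"fn": "send_rows", "kwargs": {
  "motion": [
    {"claw": -0.2,"slide": [0,0,0],"delta_rot": [0,0,0]},
    {"claw": -0.2,"slide": [0,0,0],"delta_rot": [0,0,0]},
    {"claw": -0.2,"slide": [0,0,0],"delta_rot": [0,0,0]}
  ]
}}

```text
time: 10.0
position: [0.6109, 0.1678, 0.2442]
tool_rot: [-2.175, -2.267, 0.001]
ft_force: [-0.4, -0.4, -0.3]
grip_width: 0.4
grip_force: 0.0
```

```bash
python3 g.py .611 .168 .123 .066; python3 - <<'E'
from bench import ctrl
import cv2,pickle
i=ctrl.get_image("wrist");pickle.dump(i,open("w3.pkl","wb"))
cv2.imwrite("pics/v4.png",cv2.resize(i["color"][210:285,280:360],(640,600),interpolation=cv2.INTER_CUBIC))
E
```

```text
t 10.0 pos [0.6109 0.1678 0.2442] slide [  0.2   0.2 121.2] rot [-0.001  0.    -0.024] F [-0.4 -0.4 -0.3] M [-0.1   0.06 -0.03] w 0.4 0.0 q [-0.72  0.31  0.51  1.51 -0.15  1.36 -0.15]
```

View pics/v4.png

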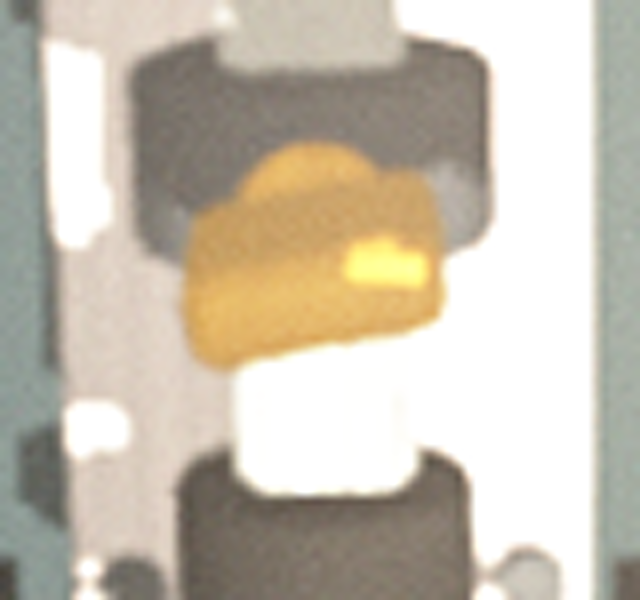

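The spade now lies across the shaft with its right end higher, which means about 1.4 rad clockwise. It spans columns 188–442 in v4, centred at ~315 near (315,290). I'll check the lean numerically.

```bash
python3 - <<'E'
import pickle
from h import *
i=pickle.load(open("w3.pkl","rb"));C=lambda x,y:(280+(x+.5)/8-.5,210+(y+.5)/8-.5)
yaw=.064;ex=np.array([np.cos(yaw),np.sin(yaw),0]);ey=np.array([-ex[1],ex[0],0])
a=[fz(i,C(*p),.07) for p in((313,50),(311,140),(325,440),(325,530))]
print([(x+ex*0)[:2].round(4) for x in a])
ox=np.mean([(x[:2]-[0,.1685])@ex[:2]/1 for x in a]);o=np.array([ox/ex[0],.1685,.07]);print(o)
K=lambda P:((fproj(i,P)-[280,210])*8).round(0).tolist()
psi=1.4;sp=ey*np.cos(psi)+ex*np.sin(psi);th=np.array([-sp[1],sp[0],0])
for l in(.05,0,-.05):
    rad=np.array([0,0,1])*np.cos(l)-ex*np.sin(l)
    print(l,"shoulder",K(o+rad*.028),"top corners",[K(o+rad*.062+s*.012*sp+t*.005*th) for s in(-1,1) for t in(-1,1)],"base",[K(o+rad*.034+s*.012*sp+.005*th) for s in(-1,1)])
E
```

```text
[array([0.6098, 0.179 ]), array([0.61  , 0.1691]), array([0.613 , 0.1349]), array([0.6134, 0.1241])]
[0.61050194 0.1685     0.07      ]
0.05 shoulder [297.0, 207.0] top corners [[155.0, 381.0], [132.0, 275.0], [420.0, 331.0], [399.0, 224.0]] base [[163.0, 196.0], [406.0, 150.0]]
0 shoulder [312.0, 206.0] top corners [[190.0, 380.0], [167.0, 274.0], [455.0, 331.0], [435.0, 224.0]] base [[180.0, 196.0], [423.0, 150.0]]
-0.05 shoulder [326.0, 206.0] top corners [[225.0, 379.0], [202.0, 273.0], [490.0, 330.0], [470.0, 223.0]] base [[198.0, 195.0], [441.0, 149.0]]
```

The screw is upright: the observed shoulder at column 312 matches the 312 predicted for zero lean, and the spade centre at 314 is within 3 px of the predicted 311. The edge slope of 0.186 matches the 1.4 rad prediction (0.185). The gripper is clear, so I'm handing in.

```bash
python3 -c "
from bench import ctrl
print(ctrl.close_job())"
```

```text
the job is handed in; nothing more can be done
None
```

The slipped collar's thumb screw now stands upright (measured lean about 0 rad) and is tightened clockwise to its stop at about 1.4 rad; the job was handed in at about 10 s with the gripper clear, and no verdict was returned.

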